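# Open the push-and-turn cap of the waste jar

## Task

Open the screwed-down waste jar: push its sprung cap down against the catch, twist it anticlockwise (seen from above) until it stops, and lift it off, without forcing it past the catch. Stand the cap upright, lugs down, inside the shallow steel tray and let go; do not drop it, and leave the specimen cup, timer and forceps where they are.

Things in the scene. Friction and masses are not known exactly. Their poses are not given: they have to be found in the camera images.
- waste_jar: White round jar, 84 mm across, fixed to the bench by a 100 x 100 x 6 mm aluminium plate. Origin: centre of the plate's underside, on the bench; z up along the jar's axis; x is the line of the cap's finger bar and lugs while the cap is locked. The jar does not turn or move.
- jar_lip (a point): Centre of the jar's mouth, 100 mm over the bench, on top of the 4 mm steel lip of the neck (60 mm outside). The lip has a round 34 mm hole and two opposite slots, which lie 60 degrees anticlockwise (seen from above) of the jar's x axis; there the cap's lugs pass upward, from 54 degrees up to the stop at 65 to 70 degrees. Clear of the lip 12 mm above the locked height.
- cap: Steel cap with a black finger bar, about 0.3 kg. Origin: centre of its stem's underside; z up. Stem 28 mm across, 22 mm high, with two steel lugs at its foot (44 mm tip to tip along x, 7 wide, 6 high); disc 72 mm across from z = 22 to 28 mm, on which fingertips may press; bar above. Locked: origin 90 mm over the bench, x within 5 degrees of the jar's x, lugs hooked under the lip behind a catch.
- cap_bar (a point): Centre of the cap's finger bar, 42 mm above the cap's origin. The bar is 50 mm long (cap's x), 16 mm wide (y, pinch across it from above), 28 mm high. Press the cap down by 7.5 to 8 mm or more (9 to 10 is good, it bottoms at 12), keep it down, turn about 60 degrees anticlockwise to the stop, then lift. Released too early it springs up and stays hooked. Never wrench it: limit 250 N.
- collar (a joint): Black rubber sprung collar, 73 mm across, round the jar's neck, which pushes up against the cap's disc. 0 with the cap locked, positive (m) when pressed down, about -0.004 with the cap off. Pressing the cap down takes about 9 N at 0, less the cap's weight of 3 N, and 0.7 N more per mm (12 to 13 N at 9 to 10 mm).
- tray: Shallow square steel tray, 124 x 124 mm outside, 118 mm inside, 12 mm high, walls and floor 3 mm; it does not move. Origin: centre of its underside, on the bench; x and y along its sides.
- cup: Specimen cup with a yellow lid, 64 mm across, 74 mm high, a bystander; origin at the centre of its underside.
- timer: Countdown timer, 64 x 68 x 21 mm, a bystander; origin at the centre of its underside.
- forceps: Steel forceps, 16 x 128 x 10 mm, lying flat along its y, a bystander; origin at the centre of its underside.
Things that resemble listed ones, but are neither listed nor needed, are in the scene too. Leave any green or orange look-alike of the cap alone.

How it is judged:
By the outcome, as a careful person would: the job done as asked, in the order asked, and still so for the second after the job is handed in, with the robot touching nothing.
It also fails if it takes over 42 s, if anything falls off the work surface, if the arm or the gripper's body presses on something with over 40 N, if the wrist force passes 120 N, or if a joint passes its speed limit or range.

## Robot

A 6-joint arm with a two-finger parallel gripper is mounted at the origin on a cart in front of the work surface, level with it; the furniture and walls round the work are solid. World frame = base frame: x ahead of the robot, y to its left, z up, the work surface at z = 0. Lengths are in mm, angles in rad, forces in N, time in s.
With the tool pointing down it reaches from about 350 to 875 mm from the base axis. Payload 4.2 kg.
Tool frame: the origin (TCP) lies at the very end of the fingers, on their centre line; the grasp point (between the pads) lies 19 mm behind it; z points along the fingers, y is the line along which they close (so a half turn about z gives the same grasp; the last joint's range is limited). The gripper opens to 85 mm and grips with 20 to 120 N. Pads are 22 mm wide; open, the fingers measure 114 mm over their backs; the gripper's body (76 mm by 85 mm) begins 54 mm behind the grasp point. The pads swing forward as they close: fully open they stand 13 mm farther back than shut.
Start: joints at [1.523, 0.385, 0.008, 0, -1.194, -0.259], TCP at [188.724, 595.804, 231.312] pointing down, gripper open.
Joint ranges: [-3.14, 3.14], [-1.21, 2.06], [-1.07, 1.41], [-3.16, 2.05], [-2.99, -0.16], [-3.1, 3.1]. Speed limits (rad/s): [2.79, 2.79, 3.14, 3.14, 3.14, 3.14].

## Interface

Orientations are given as a rotation vector (axis times angle).
In Python, from bench import telemetry, snapshot, camera_params, hand_in gives the robot as it stands.
- The arm moves only by the tool jog_arm, never from a script. Its argument "targets" is a list of rows, each a list of 3 entries, a list of its own where there are three numbers: the shift along the tool's x, y, z in m, then the turn about the tool's z in degrees, then the finger opening in m, from 0 to 0.0854. A call has exactly 10 rows; each row shifts and turns the commanded pose from where the row before left it, along the tool's axes as they then stand; what a row does not reach is not made up. A row lasts 1/10 s, in which the tool goes at most 50 mm and 8.59 degrees, less where a joint would pass 70% of its speed; a pose out of reach is approached as far as the arm can. A call is refused whole if a number of a shift passes 0.05 or a number of a turn 8.59, either way. A call with a gripper value outside its range is refused whole. The fingers move at their own pace and stop on an object; "grip_force" is the grip in N (left out, the last holds). Time passes only in rows, so rows that do not move let the fingers close, or fill a call up. It gives the time, the measured TCP pose, the force, the opening and the grip force at its end, in the units of the state.
- telemetry.get_state(): the state, without advancing time (a new reading comes with each control period).
- snapshot(name): name is "scene" or "top" or "wrist"; returns the picture (420x560x3 uint8, red, green, blue); there is no depth.
- camera_params(name): a dict with "fx", "fy", "cx", "cy" (pixels), "k1" (the pictures are not rectified: a ray, as slopes to the right and down, at radius r is drawn at 1 + k1 r^2 times it, then the intrinsics apply), "eye" and "rotation" of the camera in the world. Camera axes: x right, y up, looking along -z (the intrinsics and any distortion apply to the point x, -y, -z); pixel columns grow to the right and rows downward; lengths in mm; the calibration is good to about 2 mm. A picture is of the moment at which its call begins: read the wrist's pose just before it. camera_params takes no time and is no camera call; for the wrist camera it gives the pose at the moment of the call.
- hand_in(): hands the job in; it is judged then, once.
The state is a dict: "time_s": time; "joint_pos": joint angles; "joint_velocities": joint speeds; "joint_torque": joint torques, N m; "position": TCP position; "eef_rot": TCP orientation; "force": force on the tool from outside, world axes, zero at the start; "ft_torque": the same for the moment, N m; "gripper_width": finger opening in mm; "grip_force": force on a finger pad.
Only numpy, scipy, OpenCV 4.12 (cv2) and the standard library are available. Lean on these libraries where they do the work, as an engineer would, in place of code of your own. Each camera call takes 0.05 s, during which the arm holds its last target. There are 200 camera calls.

## Working session

There is one attempt and no reset: what is moved stays moved. The work goes in short steps, Python scripts to look and compute and a tool call to move; the robot and the scene stay as the last step left them, time stands still between calls to the robot, and variables do not carry over. Pictures are saved under pics/ and viewed, at most 10 in all, crops included, and the job is handed in when it is done.

Besides the shell and the picture viewer there is one more tool, called after "Call:" as name([rows], argument=value, ...), one row to a line, values as JSON. jog_arm: Moves the arm, as the interface text tells. Its arguments: {"type":"object","properties":{"targets":{"type":"array"},"grip_force":{"type":"number"}},"required":["targets"]}

```bash
mkdir -p pics
python3 - <<'E'
from bench import *
import cv2,numpy as np
a=snapshot("scene");b=snapshot("top")
cv2.imwrite("pics/a.png",a[:,:,::-1]);cv2.imwrite("pics/b.png",b[:,:,::-1])
for n in("scene","top"):
    print(camera_params(n))
s=telemetry.get_state();print(s)
E
```

```text
{'fx': 476.46733974764476, 'fy': 476.46733974764476, 'cx': 277.1819683011461, 'cy': 210.1578329156444, 'k1': 0.04072316809684937, 'eye': array([ -448.17246366, -1026.2782199 ,   794.08384397]), 'rotation': array([ 0.96679462, -0.44350197, -0.81341414])}
{'fx': 418.1064532194144, 'fy': 418.1064532194144, 'cx': 273.5879289926966, 'cy': 211.26550215155498, 'k1': 0.011470754702175297, 'eye': array([ 323.63179351, -291.23255407, 1526.3323863 ]), 'rotation': array([ 0.02625905, -0.05097356, -1.58241346])}
{'time_s': 0.1, 'joint_pos': array([ 1.52263110e+00,  3.85470228e-01,  6.77842522e-03, -4.32357246e-04,
       -1.19396018e+00, -2.58559508e-01]), 'joint_velocities': array([-0.00012911, -0.00079092,  0.00431939,  0.00129754, -0.00017662,
        0.00034601]), 'joint_torque': array([ 5.04922730e-05, -3.93317556e+01,  1.88931262e+01,  4.19806749e+00,
       -2.57584004e-03,  9.96883728e-06]), 'position': array([188.56299063, 595.34840727, 230.34327192]), 'eef_rot': array([ 3.10281614e+00, -4.79874697e-01, -3.21507035e-04]), 'force': array([0.31871521, 0.48324711, 0.19521168]), 'ft_torque': array([ 0.03568213, -0.00629255,  0.05335903]), 'grip_force': 0.0, 'gripper_width': 85.54810847741966}
```

View pics/a.png

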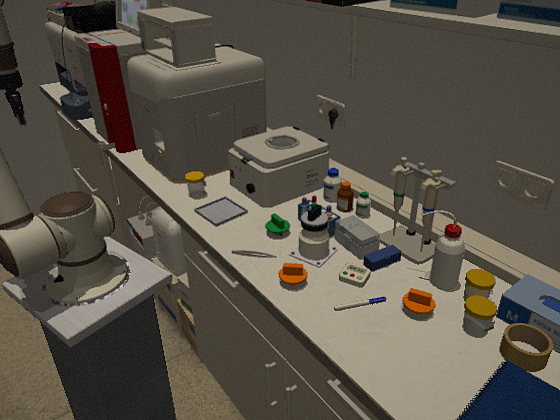

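View pics/b.png

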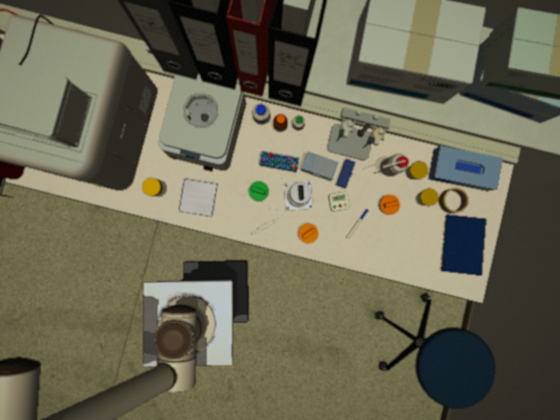

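The scene view shows the white jar with its steel cap and black bar at about (315,230), the tray at (220,210) and the timer at (353,274). In the top view the jar is at (299,195), the tray at (198,197), the cup candidates at (151,187), (418,170) and (429,197), and the forceps at (265,225).

Could be taken for the cap: orange (308,233), orange (389,205) and green (258,190), all look-alikes lying on the bench. The steel cap with the black bar on the jar at (299,190) matches the description. Next I measure it and take one close crop.

```bash
cat > h.py <<'E'
from bench import *
import cv2,numpy as np
from scipy.spatial.transform import Rotation as R
def K(c): return np.array([[c['fx'],0,c['cx']],[0,c['fy'],c['cy']],[0,0,1]])
def proj(c,P):
    p=R.from_rotvec(c['rotation']).inv().apply(np.atleast_2d(P)-c['eye'])
    s=np.c_[p[:,0],-p[:,1]]/-p[:,2:3]; s*=1+c['k1']*(s**2).sum(1,keepdims=True)
    return s*[c['fx'],c['fy']]+[c['cx'],c['cy']]
def ray(c,uv):
    u=cv2.undistortPoints(np.float64(uv).reshape(-1,1,2),K(c),np.array([c['k1'],0,0,0]))[:,0]
    d=R.from_rotvec(c['rotation']).apply(np.c_[u[:,0],-u[:,1],-np.ones(len(u))]); return d/np.linalg.norm(d,axis=1)[:,None]
def plane(c,uv,z):
    d=ray(c,uv); return c['eye']+d*((z-c['eye'][2])/d[:,2])[:,None]
def tri(c1,u1,c2,u2):
    A=0;b=0
    for c,u in((c1,u1),(c2,u2)):
        d=ray(c,[u])[0];M=np.eye(3)-np.outer(d,d);A=A+M;b=b+M@c['eye']
    return np.linalg.solve(A,b)
E
python3 - <<'E'
from h import *
t=camera_params("top");s=camera_params("scene")
print(proj(t,[[0,0,0],[188,595,231]]))
for n,u,v,z in[("jar",(299,190),(318,213),None),("tray",(198,197),(220,211),None)]:
    print(n,tri(t,u,s,v).round())
print(plane(t,[(299,190)],118).round(),plane(t,[(198,197)],5).round(),plane(s,[(220,211)],5).round())
for n,p in dict(cup=(151,187),timer=(340,202),forc=(265,225),orange=(308,233),green=(258,190)).items(): print(n,plane(t,[p],20).round())
a=cv2.imread("pics/a.png");b=cv2.imread("pics/b.png")
f=lambda i,x,y,r:cv2.resize(i[y-r:y+r,x-r:x+r],(400,400),interpolation=2)
o=np.hstack([f(a,315,235,45),f(b,299,195,30)]);cv2.imwrite("pics/c.png",np.clip(o*1.5,0,255).astype('u1'))
E
```

```text
[[187.09391893 323.07884096]
 [-25.29473146 280.47931546]]
jar [ 466. -404.  123.]
tray [453. -40.   2.]
[[ 464. -401.  118.]] [[453. -41.   5.]] [[449. -43.   5.]]
cup [[490. 125.  20.]]
timer [[ 428. -556.   20.]]
forc [[ 348. -284.   20.]]
orange [[ 318. -438.   20.]]
green [[ 475. -260.   20.]]
```

View pics/c.png

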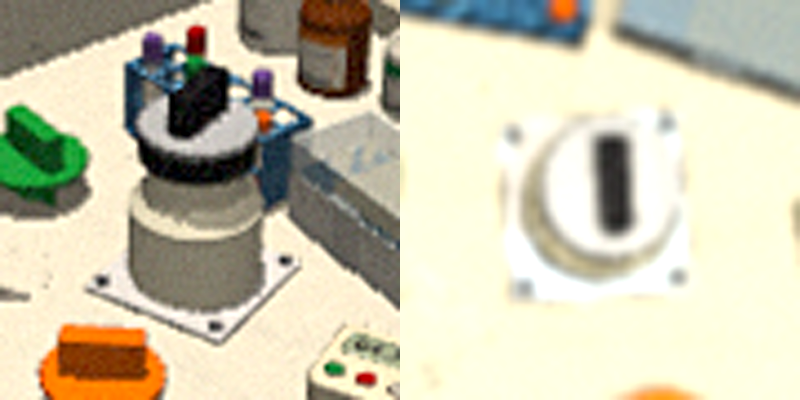

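The crop confirms it: grey-steel cap with a black bar on the white jar, bar about along world x, centre near top-view (301,193). The green and orange ones are decoys. Start moving, via (400,150).

Call:
jog_arm([
  [[0.0336,0.036,0],0,0.085],
  [[0.0336,0.036,0],0,0.085],
  [[0.0336,0.036,0],0,0.085],
  [[0.0336,0.036,0],0,0.085],
  [[0.0336,0.036,0],0,0.085],
  [[0.0336,0.036,0],0,0.085],
  [[0.0336,0.036,0],0,0.085],
  [[0.0336,0.036,0],0,0.085],
  [[0.0336,0.036,0],0,0.085],
  [[0.0336,0.036,0],0,0.085],
])

```text
time_s: 1.1
position: [400.5, 149.1, 231.3]
eef_rot: [-3.105, 0.479, -0.0]
force: [0.9, -0.3, 0.9]
gripper_width: 85.1
grip_force: 0.0
```

Run:
```python
from h import *
s=telemetry.get_state();print(s['joint_pos'].round(2),s['position'].round())
for n in("tray","cap"):
  pass
c=camera_params("wrist");p=s['position'];print(R.from_rotvec(s['eef_rot']).inv().apply(c['eye']-p).round(),(R.from_rotvec(s['eef_rot']).inv()*R.from_rotvec(c['rotation'])).as_matrix().round(2),c['fx'])
```

```text
[ 0.74  0.04 -0.44 -0.   -1.09  0.52] [400. 149. 231.]
[  67.   -1. -142.] [[ 0.    0.96  0.26]
 [ 1.   -0.   -0.  ]
 [-0.    0.26 -0.96]] 292.37414950934925
```

Call:
jog_arm([
  [[0.0205,0.0455,0],0,0.085],
  [[0.0205,0.0455,0],0,0.085],
  [[0.0205,0.0455,0],0,0.085],
  [[0.0205,0.0455,0],0,0.085],
  [[0.0205,0.0455,0],0,0.085],
  [[0.0205,0.0455,0],0,0.085],
  [[0.0205,0.0455,0],0,0.085],
  [[0.0205,0.0455,0],0,0.085],
  [[0.0205,0.0455,0],0,0.085],
  [[0.0205,0.0455,0],0,0.085],
])

```text
time_s: 2.1
position: [457.9, -346.6, 230.9]
eef_rot: [-3.104, 0.481, 0.001]
force: [0.2, 0.2, 0.1]
gripper_width: 85.1
grip_force: 0.0
```

Call:
jog_arm([
  [[0.022,0.044,0],0,0.085],
  [[0,0,0],8.5,0.085],
  [[0,0,0],8.5,0.085],
  [[0,0,0],8.5,0.085],
  [[0,0,0],8.5,0.085],
  [[0,0,0],8.5,0.085],
  [[0,0,0],8.5,0.085],
  [[0,0,0],8.5,0.085],
  [[0,0,0],8.5,0.085],
  [[0,0,0],8.5,0.085],
])

```text
time_s: 3.1
position: [465.7, -392.9, 230.7]
eef_rot: [2.134, -2.306, -0.002]
force: [0.7, -0.4, 0.2]
gripper_width: 85.2
grip_force: 0.0
```

Call:
jog_arm([
  [[0,0,0],8.5,0.085],
  [[0,0,0],8.5,0.085],
  [[0,0,0],8.5,0.085],
  [[0,0,0],8.5,0.085],
  [[0,0,0],8.5,0.085],
  [[0,0,0],8.5,0.085],
  [[0,0,0],8.5,0.085],
  [[0,0,0],8.5,0.085],
  [[0,0,0],8.5,0.085],
  [[0,0,0],8.5,0.085],
])

```text
time_s: 4.1
position: [465.7, -392.9, 230.7]
eef_rot: [0.016, -3.14, -0.001]
force: [-0.0, -0.2, -0.3]
gripper_width: 85.1
grip_force: 0.0
```

Run:
```python
from h import *
import pickle
s=telemetry.get_state();c=camera_params("wrist");i=snapshot("wrist");print(s['joint_pos'].round(2),s['position'].round(1),s['eef_rot'],c)
cv2.imwrite("pics/d.png",i[:,:,::-1]);pickle.dump((s,c),open("d.pkl","wb"))
print(proj(c,[[465,-402,146]]))
```

```text
[-0.44  0.36 -0.03 -0.   -1.18 -1.13] [ 465.7 -392.9  230.7] [ 1.55810579e-02 -3.14047946e+00 -1.28476456e-03] {'fx': 292.37414950934925, 'fy': 292.37414950934925, 'cx': 279.6264809047022, 'cy': 209.49659183283376, 'k1': -0.019051131449833163, 'eye': array([ 399.64479659, -392.56636364,  372.50552736]), 'rotation': array([-0.20853666, -0.21164838,  1.57080077])}
[[266.91695701 213.36418063]]
```

View pics/d.png

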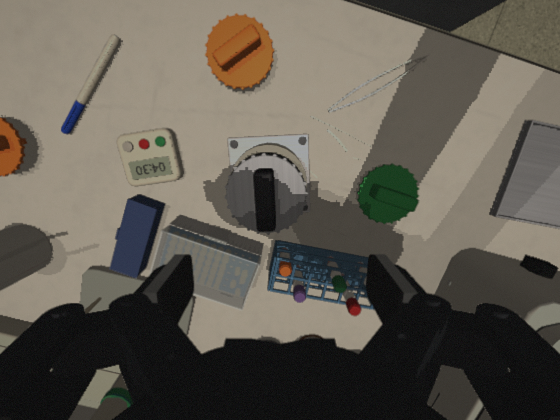

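Run:
```python
from h import *
import pickle
s,c=pickle.load(open("d.pkl","rb"))
i=cv2.imread("pics/d.png");g=cv2.cvtColor(i,cv2.COLOR_BGR2GRAY)
r=g[160:240,240:290]
m=((r<48)*255).astype('u1')
n,l,st,_=cv2.connectedComponentsWithStats(m);k=1+np.argmax(st[1:,4]);m=l==k
for y in range(0,80,4):
    x=np.flatnonzero(m[y]); 
    if len(x): print(y+160,x.min()+240,x.max()+241,r[y,24])
ys,xs=np.nonzero(m);print(cv2.minAreaRect(np.c_[xs+240,ys+160].astype('f4')))
print(plane(c,[(234,145),(304,140)],6).round(1))
a=np.clip(255*(i[120:250,190:350]/255.)**.5,0,255).astype('u1')
cv2.imwrite("pics/e.png",cv2.resize(a,None,fx=4.5,fy=4.5,interpolation=2))
```

```text
172 255 273 20
176 253 274 42
180 254 275 19
184 254 275 16
188 254 275 20
192 254 275 20
196 254 275 13
200 255 276 19
204 255 276 22
208 255 276 18
212 256 276 17
216 256 276 21
220 256 276 15
224 256 276 13
228 256 276 18
((264.5262145996094, 200.02369689941406), (62.62177658081055, 20.923860549926758), 87.1375961303711)
[[ 418.5 -448.1    6. ]
 [ 411.7 -362.4    6. ]]
```

View pics/e.png

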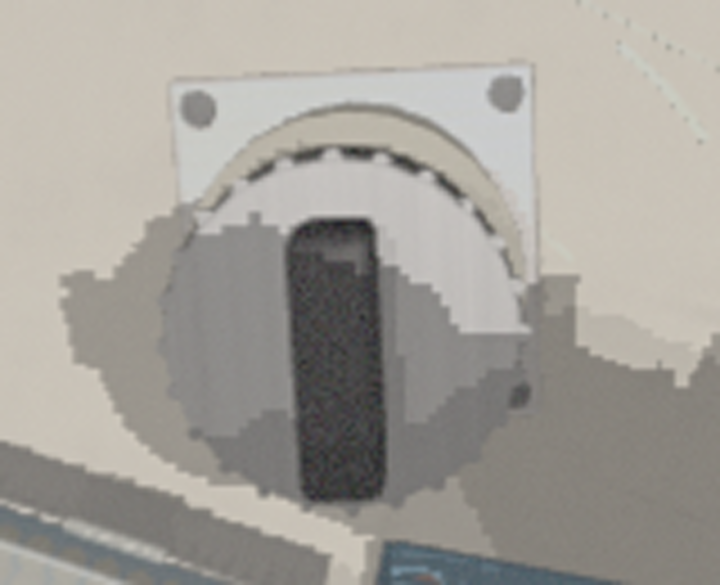

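Run:
```python
from h import *
import pickle
s,c=pickle.load(open("d.pkl","rb"))
uv=[(264.5,168.8),(264.5,175.5),(266,231.5),(254.3,200),(275.3,200)]
for z in(118,146):print(z,plane(c,uv,z).round(1).tolist())
a=plane(c,[(264.3,180),(266,228)],146);d=a[1]-a[0];print("angle",np.degrees(np.arctan2(d[1],d[0])))
d=np.diff(plane(c,[(234,145),(304,140)],6),axis=0)[0];print("plate angle",np.degrees(np.arctan2(d[1],d[0]))-90)
# disc ellipse centre check via plane: left/right edges at disc z=118
t=camera_params("top");print(plane(t,[(301,192.7)],146))
# tray corners
for n,f in(("scene","a"),("top","b")):
    i=cv2.imread(f"pics/{f}.png");cc=camera_params(n)
    p0=proj(cc,[[453,-41,12]])[0].astype(int);g=cv2.cvtColor(i,cv2.COLOR_BGR2GRAY)
    x,y=p0;r=i[y-32:y+32,x-40:x+40].astype(int)
    m=((r[:,:,2]-r[:,:,0]<12)*255).astype('u1') 
    k,l,st,cen=cv2.connectedComponentsWithStats(m);j=1+np.argmax(st[1:,4])
    ys,xs=np.nonzero(l==j);q=cv2.boxPoints(cv2.minAreaRect(np.c_[xs+x-40,ys+y-32].astype('f4')))
    pts=cv2.convexHull(np.c_[xs+x-40,ys+y-32].astype('f4'))
    ap=cv2.approxPolyDP(pts,4,True)[:,0]
    W=plane(cc,ap,8);print(n,st[j],W[:,:2].round().tolist(),W.mean(0).round())
```

```text
118 [[432.8, -405.2, 118.0], [438.6, -405.2, 118.0], [490.5, -404.0, 118.0], [460.8, -414.4, 118.0], [460.6, -395.7, 118.0]]
146 [[429.1, -403.8, 146.0], [434.3, -403.9, 146.0], [480.5, -402.8, 146.0], [454.0, -412.0, 146.0], [453.9, -395.3, 146.0]]
angle 1.8136696285858862
plate angle 4.5659634532621
[[ 451.89736379 -405.01082852  146.        ]]
scene [ 15  21  53  29 859] [[498.0, -115.0], [377.0, -94.0], [409.0, 31.0], [523.0, 3.0]] [452. -44.   8.]
top [ 22  15  38  37 540] [[500.0, -107.0], [387.0, -88.0], [407.0, 27.0], [519.0, 9.0]] [453. -40.   8.]
```

Bar centre about (456,-403.5), measured width 16.7 mm (16 given) and angle about 2°. Top and wrist views agree to 4 mm. Tray centre about (452.5,-41), turned about -10°. Now going down to pinch.

Call:
jog_arm([
  [[0.0097,-0.0106,0],-1.2,0.085],
  [[0,0,0.04],0,0.085],
  [[0,0,0.04],0,0.085],
  [[0,0,0.02],0,0.085],
  [[0,0,0.01],0,0.085],
  [[0,0,0],0,0.06],
  [[0,0,0],0,0.03],
  [[0,0,0],0,0.01],
  [[0,0,0],0,0.01],
  [[0,0,0],0,0.01],
], grip_force=40)

```text
time_s: 5.15
position: [457.1, -404.5, 122.7]
eef_rot: [-0.059, 3.139, -0.003]
force: [-0.4, 0.1, 3.7]
gripper_width: 15.3
grip_force: 44.9
```

Call:
jog_arm([
  [[0,0,0],0,0],
  [[0,0,0],0,0],
  [[0,0,0],0,0],
  [[0,0,0],0,0],
  [[0,0,0],0,0],
  [[0,0,0],0,0],
  [[0,0,0],0,0],
  [[0,0,0],0,0],
  [[0,0,0],0,0],
  [[0,0,0],0,0],
], grip_force=80)

```text
time_s: 6.15
position: [457.0, -404.4, 121.7]
eef_rot: [-0.059, 3.14, -0.002]
force: [0.6, -1.7, 4.8]
gripper_width: 14.4
grip_force: 82.5
```

Run:
```python
from h import *
s=telemetry.get_state();print({k:np.round(v,2) for k,v in s.items()})
i=snapshot("wrist");c=camera_params("wrist");cv2.imwrite("pics/f.png",i[:,:,::-1])
print(proj(c,[s['position']]))
```

```text
{'time_s': np.float64(6.15), 'joint_pos': array([-0.46,  0.45, -0.18,  0.  , -0.94, -1.07]), 'joint_velocities': array([ 0., -0., -0., -0.,  0.,  0.]), 'joint_torque': array([  1.  , -37.1 ,  13.7 ,   2.25,  -0.52,  -0.09]), 'position': array([ 457.04, -404.4 ,  121.69]), 'eef_rot': array([-0.06,  3.14, -0.  ]), 'force': array([ 0.58, -1.67,  4.79]), 'ft_torque': array([-0.79, -0.25,  0.1 ]), 'grip_force': np.float64(82.48), 'gripper_width': np.float64(14.38)}
[[277.61289218 259.25514666]]
```

View pics/f.png

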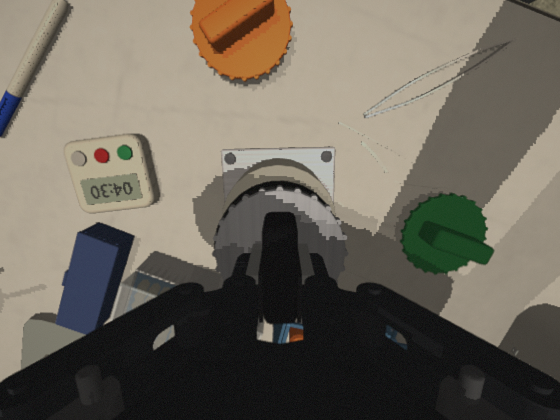

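The bar sits between the pads at about (280,255). Pressing down 10 mm.

Call:
jog_arm([
  [[0,0,0.003],0,0],
  [[0,0,0.003],0,0],
  [[0,0,0.002],0,0],
  [[0,0,0.0015],0,0],
  [[0,0,0.001],0,0],
  [[0,0,0],0,0],
  [[0,0,0],0,0],
  [[0,0,0],0,0],
  [[0,0,0],0,0],
  [[0,0,0],0,0],
])

```text
time_s: 7.2
position: [457.1, -404.5, 112.7]
eef_rot: [-0.059, 3.139, -0.003]
force: [-1.7, -0.5, 12.0]
gripper_width: 14.6
grip_force: 83.4
```

Call:
jog_arm([
  [[0,0,0.001],0,0],
  [[0,0,0],-2,0],
  [[0,0,0],-4,0],
  [[0,0,0],-4,0],
  [[0,0,0],-4,0],
  [[0,0,0],-4,0],
  [[0,0,0],-4,0],
  [[0,0,0],-4,0],
  [[0,0,0],-2,0],
  [[0,0,0],0,0],
])

```text
time_s: 8.2
position: [457.4, -404.2, 111.8]
eef_rot: [-0.816, 3.032, -0.003]
force: [-1.5, 0.8, 11.0]
gripper_width: 14.2
grip_force: 83.5
```

Run:
```python
from h import *
s=telemetry.get_state();print({k:np.round(v,2) for k,v in s.items()})
```

```text
{'time_s': np.float64(8.2), 'joint_pos': array([-0.46,  0.46, -0.19,  0.  , -0.92, -0.59]), 'joint_velocities': array([ 0.  , -0.  , -0.  ,  0.  ,  0.  , -0.01]), 'joint_torque': array([-3.000e-02, -3.348e+01,  1.240e+01,  2.310e+00,  2.000e-01,
        1.800e-01]), 'position': array([ 457.39, -404.21,  111.78]), 'eef_rot': array([-0.82,  3.03, -0.  ]), 'force': array([-1.52,  0.77, 11.01]), 'ft_torque': array([ 0.26,  0.06, -0.17]), 'grip_force': np.float64(83.47), 'gripper_width': np.float64(14.22)}
```

Call:
jog_arm([
  [[0,0,0.0005],-4,0],
  [[0,0,0],-4,0],
  [[0,0,0],-4,0],
  [[0,0,0],-4,0],
  [[0,0,0],-4,0],
  [[0,0,0],-4,0],
  [[0,0,0],-4,0],
  [[0,0,0],-2,0],
  [[0,0,0],0,0],
  [[0,0,0],0,0],
])

```text
time_s: 9.2
position: [457.3, -404.2, 111.3]
eef_rot: [-1.573, 2.718, -0.004]
force: [0.2, 1.0, 11.9]
gripper_width: 14.3
grip_force: 83.5
```

Run:
```python
from h import *
s=telemetry.get_state();print(s['ft_torque'],s['force'])
```

```text
[ 0.25414552  0.22969379 -0.04623801] [ 0.23671147  0.96029707 11.91580391]
```

Call:
jog_arm([
  [[0,0,0],-1.5,0],
  [[0,0,0],-1.5,0],
  [[0,0,0],-1.5,0],
  [[0,0,0],-1.5,0],
  [[0,0,0],-1,0],
  [[0,0,0],-1,0],
  [[0,0,0],0,0],
  [[0,0,0],0,0],
  [[0,0,0],0,0],
  [[0,0,0],0,0],
])

```text
time_s: 10.2
position: [457.0, -404.2, 111.3]
eef_rot: [-1.758, 2.603, -0.003]
force: [-0.6, 0.7, 12.8]
gripper_width: 14.4
grip_force: 83.6
```

Run:
```python
from h import *
s=telemetry.get_state();print(s['ft_torque'],s['force'])
```

```text
[ 0.2593735   0.35665856 -0.30132674] [-0.61399661  0.72356848 12.83669117]
```

Call:
jog_arm([
  [[0,0,0],-1,0],
  [[0,0,0],-1,0],
  [[0,0,0],-1,0],
  [[0,0,0],0,0],
  [[0,0,0],0,0],
  [[0,0,0],0,0],
  [[0,0,0],0,0],
  [[0,0,0],0,0],
  [[0,0,0],0,0],
  [[0,0,0],0,0],
])

```text
time_s: 11.2
position: [456.3, -404.1, 111.3]
eef_rot: [1.825, -2.557, 0.001]
force: [-2.4, 0.3, 13.3]
gripper_width: 14.2
grip_force: 83.7
```

Run:
```python
from h import *
s=telemetry.get_state();print(s['ft_torque'],s['force'])
```

```text
[ 0.2258233   0.7103398  -0.35425483] [-2.40623335  0.33020946 13.26729438]
```

Torque and side force are rising at the stop (about 66° from the jar's x). Lifting gently.

Call:
jog_arm([
  [[0,0,-0.003],0,0],
  [[0,0,-0.004],0,0],
  [[0,0,-0.004],0,0],
  [[0,0,-0.004],0,0],
  [[0,0,-0.004],0,0],
  [[0,0,-0.004],0,0],
  [[0,0,-0.004],0,0],
  [[0,0,-0.004],0,0],
  [[0,0,-0.004],0,0],
  [[0,0,0],0,0],
])

```text
time_s: 12.2
position: [456.2, -403.5, 144.6]
eef_rot: [1.827, -2.555, -0.001]
force: [0.3, -1.0, -3.1]
gripper_width: 14.4
grip_force: 81.2
```

Cap is free (3.1 N of weight). Carrying it to the tray.

Call:
jog_arm([
  [[0,0,-0.015],0,0],
  [[0,0,-0.02],0,0],
  [[-0.008,0.003,-0.01],0,0],
  [[-0.02,0.007,0],0,0],
  [[-0.03,0.0105,0],0,0],
  [[-0.03,0.0105,0],0,0],
  [[-0.03,0.0105,0],0,0],
  [[-0.03,0.0105,0],0,0],
  [[-0.03,0.0105,0],0,0],
  [[-0.03,0.0105,0],0,0],
])

```text
time_s: 13.2
position: [453.7, -181.6, 189.2]
eef_rot: [1.827, -2.556, -0.001]
force: [0.8, 1.3, -4.0]
gripper_width: 14.5
grip_force: 81.3
```

Call:
jog_arm([
  [[-0.03,0.0105,0],0,0],
  [[-0.03,0.0105,0],0,0],
  [[-0.03,0.0105,0],0,0],
  [[-0.025,0.0095,0],0,0],
  [[-0.0147,0.0055,0],0,0],
  [[-0.004,0.002,0],0,0],
  [[0,0,0],0,0],
  [[0,0,0],0,0],
  [[0,0,0],0,0],
  [[0,0,0],0,0],
])

```text
time_s: 14.2
position: [452.0, -41.9, 189.2]
eef_rot: [1.825, -2.557, -0.0]
force: [-0.0, -0.1, -3.9]
gripper_width: 14.3
grip_force: 81.1
```

Run:
```python
from h import *
s=telemetry.get_state();print(s['position'],s['force'],s['eef_rot'],s['gripper_width'])
i=snapshot("wrist");j=snapshot("scene")
o=np.hstack([cv2.resize(i,(440,330)),cv2.resize(j[100:250,140:300],(352,330))]);cv2.imwrite("pics/g.png",np.clip(o[:,:,::-1]*1.4,0,255).astype('u1'))
c=camera_params("wrist");print(proj(c,[[452.5,-41,12]])*440/560, s['joint_pos'])
```

```text
[451.95714377 -41.86706719 189.20614124] [-0.04348584 -0.08466186 -3.86699164] [ 1.82527391e+00 -2.55660815e+00 -2.06326369e-04] 14.347047635355349
[[219.8294085  150.29877389]] [ 2.67386501e-01  1.31050096e-01 -4.56305765e-01 -3.35654350e-05
 -9.83744881e-01 -5.98118465e-01]
```

View pics/g.png

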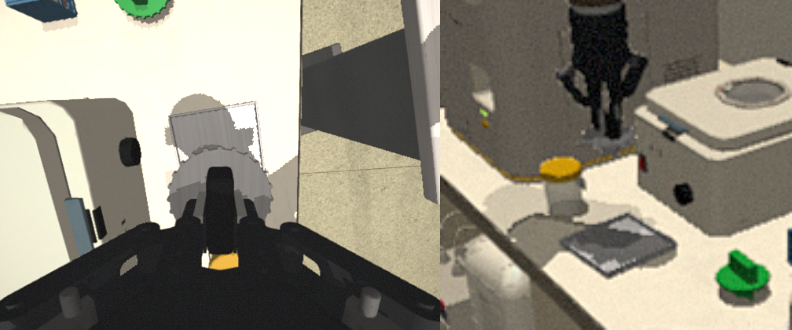

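The cap is upright in the grip over the tray, whose centre is near (220,150) in the wrist half. Lowering.

Call:
jog_arm([
  [[0,0,0.015],0,0],
  [[0,0,0.03],0,0],
  [[0,0,0.03],0,0],
  [[0,0,0.03],0,0],
  [[0,0,0.02],0,0],
  [[0,0,0.015],0,0],
  [[0,0,0.006],0,0],
  [[0,0,0.003],0,0],
  [[0,0,0],0,0],
  [[0,0,0],0,0],
])

```text
time_s: 15.3
position: [452.9, -41.1, 41.1]
eef_rot: [-1.826, 2.554, -0.001]
force: [0.5, -0.2, -3.4]
gripper_width: 14.7
grip_force: 80.9
```

Call:
jog_arm([
  [[0,0,0.001],0,0],
  [[0,0,0.001],0,0],
  [[0,0,0.001],0,0],
  [[0,0,0.001],0,0],
  [[0,0,0],0,0],
  [[0,0,0],0,0],
  [[0,0,0],0,0],
  [[0,0,0],0,0],
  [[0,0,0],0,0],
  [[0,0,0],0,0],
])

```text
time_s: 16.3
position: [452.1, -41.2, 36.3]
eef_rot: [1.827, -2.556, 0.0]
force: [-0.1, -0.2, -5.0]
gripper_width: 14.4
grip_force: 80.9
```

Call:
jog_arm([
  [[0,0,0.0005],0,0],
  [[0,0,0.0005],0,0],
  [[0,0,0.0005],0,0],
  [[0,0,0.0005],0,0],
  [[0,0,0],0,0],
  [[0,0,0],0,0],
  [[0,0,0],0,0],
  [[0,0,0],0,0],
  [[0,0,0],0,0],
  [[0,0,0],0,0],
])

```text
time_s: 17.3
position: [452.2, -41.2, 35.7]
eef_rot: [-1.828, 2.555, -0.001]
force: [-4.4, 1.2, 9.8]
gripper_width: 14.6
grip_force: 83.4
```

Contact at 35.7 (+10 N). Easing off by 1 mm and opening.

Call:
jog_arm([
  [[0,0,-0.001],0,0],
  [[0,0,0],0,0],
  [[0,0,0],0,0.02],
  [[0,0,0],0,0.03],
  [[0,0,0],0,0.04],
  [[0,0,0],0,0.05],
  [[0,0,0],0,0.06],
  [[0,0,0],0,0.06],
  [[0,0,0],0,0.06],
  [[0,0,0],0,0.06],
], grip_force=20)

```text
time_s: 18.3
position: [452.1, -41.2, 35.3]
eef_rot: [1.827, -2.556, 0.0]
force: [-0.5, 0.9, 0.1]
gripper_width: 59.9
grip_force: 0.0
```

Call:
jog_arm([
  [[0,0,-0.01],0,0.06],
  [[0,0,-0.02],0,0.06],
  [[0,0,-0.03],0,0.06],
  [[0,0,-0.03],0,0.06],
  [[0,0,-0.03],0,0.06],
  [[0,0,-0.02],0,0.06],
  [[0,0,0],0,0.06],
  [[0,0,0],0,0.06],
  [[0,0,0],0,0.06],
  [[0,0,0],0,0.06],
])

```text
time_s: 19.3
position: [451.4, -41.4, 174.3]
eef_rot: [1.826, -2.554, -0.002]
force: [0.5, 0.1, -0.2]
gripper_width: 59.9
grip_force: 0.0
```

Run:
```python
from h import *
i=snapshot("wrist");j=snapshot("scene")
o=np.hstack([cv2.resize(i,(440,330)),cv2.resize(j[150:300,150:310],(352,330))]);cv2.imwrite("pics/i.png",np.clip(o[:,:,::-1]*1.4,0,255).astype('u1'))
```

```text
(no output)
```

View pics/i.png

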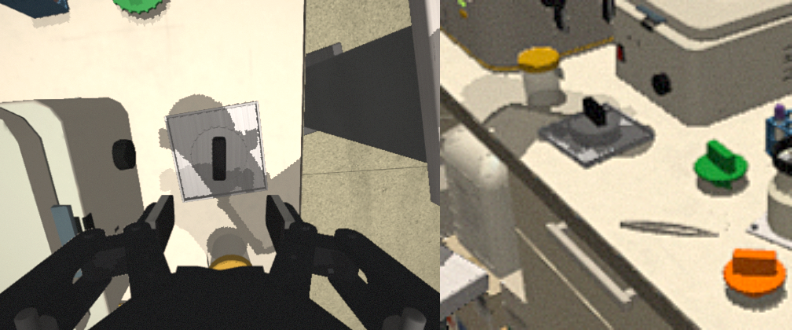

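The cap stands upright in the middle of the tray, bar at (218,158) in the wrist half and at (595,110) in the scene half. The gripper is clear and the bystanders have not moved.

```bash
python3 -c "from bench import hand_in;print(hand_in())"
```

```text
the job is handed in; nothing more can be done
None
```

The jar is open: I pressed the cap down, twisted it anticlockwise to its stop and lifted it off. It now stands upright, lugs down, near the middle of the tray with the gripper clear, and the job was handed in at about 19 s.

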